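Put the lamp parts and samples back in their holders

ROBOT

A 6-joint arm with a two-finger parallel gripper is mounted at the origin on a cart in front of the work surface, level with it; the furniture and walls round the work are solid. World frame = base frame: x ahead of the robot, y to its left, z up, the work surface at z = 0. Lengths are in mm, angles in rad, forces in N, time in s.
With the tool pointing down it reaches from about 300 to 775 mm from the base axis. Payload 14.6 kg.
Tool frame: the origin (TCP) lies between the finger pads; the fingertips stand 25 mm ahead of it and the grasp point (between the pads) lies 6 mm ahead of it; z points along the fingers, y is the line along which they close (so a half turn about z gives the same grasp; the last joint's range is limited). The gripper opens to 94 mm and grips with 3 to 60 N. Pads are 16 mm wide; open, the fingers measure 119 mm over their backs; the gripper's body (75 mm by 177 mm) begins 78 mm behind the grasp point.
Start: joints at [-1.229, 0.3, 1.521, -0, 1.321, -0.067], TCP at [218.622, -504.672, 230.446] pointing down, gripper open.
Joint ranges: [-3.03, 3.03], [-0.79, 2.21], [0.23, 2.52], [-1.04, 4.18], [0, 3.07], [-2.55, 2.55]. Speed limits (rad/s): [2.22, 2.22, 2.57, 3.14, 3.14, 3.14].

INTERFACE

Orientations are given as [roll, pitch, yaw] about the fixed x, y, z axes, in that order (R = Rz(yaw) Ry(pitch) Rx(roll)).
In Python, from cell import manip gives the robot as it stands. The module is installed in compiled form; this text tells all that it offers.
- The arm moves only by the tool step_arm, never from a script. Its argument "series" is one flat list of numbers, 5 for each row, row after row: the shift along the world's x, y, z in mm, then the turn about the world's z in rad, then the closure, from 0 (fully open) to 1 (shut). In form: [dx, dy, dz, spin, jaw, dx, dy, dz, spin, jaw, ...]. A call has 1 to 20 rows; each row shifts and turns the commanded pose from where the row before left it; what a row does not reach is not made up. A row lasts 1/8 s, in which the tool goes at most 62.5 mm and 10.7 degrees, less where a joint would pass 70% of its speed; a pose out of reach is approached as far as the arm can. A call is refused whole if a number of a shift passes 62.5 or a number of a turn 0.188, either way. A call with a gripper value outside its range is refused whole. The fingers move at their own pace and stop on an object; "squeeze" is the grip in N (left out, the last holds). Time passes only in rows, so rows that do not move let the fingers close. It gives the time, the measured TCP pose, the force, the opening and the grip force at its end, in the units of the state.
- manip.read_state(): the state, without advancing time (a new reading comes with each control period).
- manip.camera(name): name is "side" or "top" or "wrist"; returns (picture, depth): 480x640x3 uint8, blue, green, red; 480x640 float32, mm along the optical axis (not along the pixel's ray), 0 where there is no reading.
- manip.camera_info(name): a dict with "fovy" (degrees; the focal length in pixels is half the picture's height over the tangent of half this angle, whatever the lens; pixels are square), "cx", "cy" (the principal point, pixels), "eye" and "orientation" of the camera in the world. Camera axes: x right, y down, z forward; pixel columns grow to the right and rows downward; lengths in mm; the calibration is good to about 2 mm. A picture is of the moment at which its call begins: read the wrist's pose just before it. camera_info takes no time and is no camera call; for the wrist camera it gives the pose at the moment of the call.
- manip.sign_off(): hands the job in; it is judged then, once.
The state is a dict: "clock": time; "joints": joint angles; "qd": joint speeds; "effort": joint torques, N m; "eef_pos": TCP position; "eef_rot": TCP orientation; "wrist_force": force on the tool from outside, world axes, zero at the start; "moment": the same for the moment, N m; "finger_gap": finger opening in mm; "finger_force": force on a finger pad.
Only numpy, scipy, OpenCV 4.12 (cv2) and the standard library are available. Lean on these libraries where they do the work, as an engineer would, in place of code of your own. Each camera call takes 0.05 s, during which the arm holds its last target. There are 200 camera calls.

TASK

Please put these four things back where they belong: the angle bracket lying flat on its foot in the open parts case with its upright leg at one end, and the black power brick in the same case lying flat on top of the bracket's foot, beside the leg. Stand the single dropper bottle from the front of the bench (not the three at the back) upright in the round cup-shaped well, and set the petri dish centred on the low round stand that is its own size. Pick a sequence that lets everything fit, and leave everything resting on its own.

Things in the scene. Friction and masses are not known exactly. Their poses are not given: they have to be found in the camera images.
- bracket_leg (a point): Loose aluminium L-shaped angle bracket, 0.12 kg, on its flat foot: 46 (own x) by 112 (own y) by 5 mm. Upright leg at the foot's +y end, flush with it: 46 mm wide (x), 10 mm thick (y), top 55 mm above the underside. This point: mid-width, mid-thickness of the leg, 30 mm above the underside, 51 mm along +y from the foot's centre; z up. Grasp the leg from above across its 10 mm (along own y).
- brick_center (a point): Loose black power brick, a rounded block 48 mm (own x) by 95 mm (own y) by 29 mm high, 0.22 kg. This point is its centre, 14.5 mm above its underside; z up. Grasp across the 48 mm, from above.
- bottle_center (a point): Loose upright dropper bottle with a black rubber bulb, alone near the front edge of the bench (three like it at the back right are not meant); body round, 33 mm diameter up to 55 mm height, then a neck and a 20 mm bulb up to 95 mm. This point is on its axis, 47.5 mm above its underside; z up. Grasp across the body.
- dish_center (a point): Loose small round petri dish holding reddish scraps, 55 mm diameter, 15 mm high. This point is its centre, 7.5 mm above its underside; z up. Grasp across the 55 mm wall.
- case: Fixed grey open case for bracket and brick. Inside 66 (own x) by 132 mm (own y); walls 5 mm; floor 4, wall tops 18 mm above the bench. End walls whole; long sides open for fingers over the middle 82 mm. Origin: centre of underside; y along its length. The bracket fits either way round, lengthwise; the brick then lies on its foot (underside at 9 mm) between leg and far wall, 27 mm to spare in all.
- well: Fixed grey round cup-shaped well for the bottle: 68 mm diameter at the foot, 58 mm outside and 50 mm inside at the rim; inner floor 4 mm and rim 22 mm above the bench. Origin: centre of its underside; z up.
- stand: Fixed low grey round stand for the dish: foot 72 mm diameter and 5 mm high, above it a round table 56 mm in diameter with a dark rubber top, 14 mm above the bench, without a rim. Origin: centre of its underside; z up.
Mind the look-alikes: they are no part of the job. Leave any purple or red look-alike of the part that bears dish_center alone. Leave any blue look-alike of the part that bears bottle_center alone.

How it is judged:
By the outcome, as a careful person would: the job done as asked, in the order asked, and still so for the second after the job is handed in, with the robot touching nothing.
It also fails if it takes over 104 s, if anything falls off the work surface, if the arm or the gripper's body presses on something with over 40 N, if the wrist force passes 120 N, or if a joint passes its speed limit or range.

## Working session

There is one attempt and no reset: what is moved stays moved. The work goes in short steps, Python scripts to look and compute and a tool call to move; the robot and the scene stay as the last step left them, time stands still between calls to the robot, and variables do not carry over. Pictures are saved under pics/ and viewed, at most 17 in all, crops included, and the job is handed in when it is done.

Besides the shell and the picture viewer there is one more tool, called after "Emit:" as name(argument=value, ...), one argument or row to a line, values as JSON. step_arm: Moves the arm, as the interface text tells. Its arguments: {"type":"object","properties":{"series":{"type":"array"},"squeeze":{"type":"number"}},"required":["series"]}

```bash
mkdir -p pics
python3 - <<'E'
from cell import manip
import cv2,numpy as np
for n in ["top","side"]:
    p,d=manip.camera(n); cv2.imwrite(f"pics/{n}0.png",p); np.save(f"pics/{n}0.npy",d); print(n,manip.camera_info(n))
print(manip.read_state())
E
```

```text
top {'fovy': 43.15571621587185, 'cx': 313.7515470553247, 'cy': 242.47359944899097, 'eye': array([ 221.59664445,   39.90651265, 1665.94162628]), 'orientation': array([-2.96097332, -0.00784298, -1.55768526])}
side {'fovy': 44.08568131165308, 'cx': 321.6784228958988, 'cy': 244.20440882542505, 'eye': array([ 109.93243585, 1012.30153763,  654.01567726]), 'orientation': array([-2.08302167, -0.01039772, -2.75580446])}
{'clock': 0.1, 'joints': array([-1.22856333e+00,  3.00406622e-01,  1.52148872e+00, -3.43504706e-05,
        1.32070096e+00, -6.65948439e-02]), 'qd': array([ 0.00013623, -0.00018739, -0.00075102,  0.00150178, -0.00075706,
        0.00067182]), 'effort': array([ 1.60557080e-03, -5.32649982e+01, -3.53286660e+01,  7.09466077e-02,
        2.35075015e-02, -6.89853550e-05]), 'eef_pos': array([ 218.56916946, -504.48845547,  229.96075662]), 'eef_rot': array([-3.14058902e+00, -3.35887582e-05,  4.08836346e-01]), 'wrist_force': array([-0.42548689, -0.66785904, -0.26337024]), 'moment': array([0.01548228, 0.01389752, 0.00549363]), 'finger_force': 0.0, 'finger_gap': 94.0852770437255}
```

View pics/top0.png

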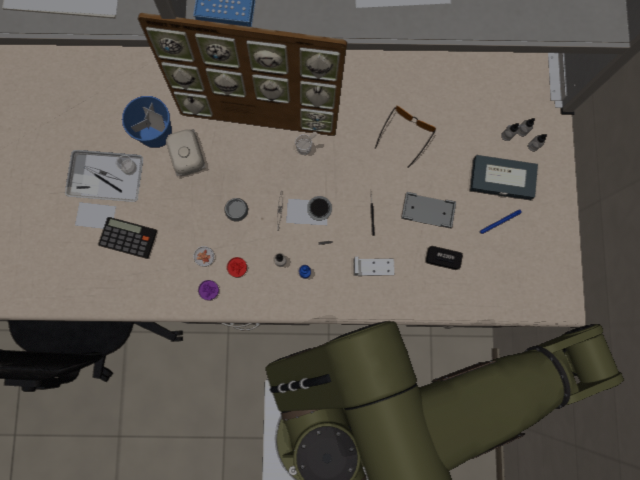

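View pics/side0.png

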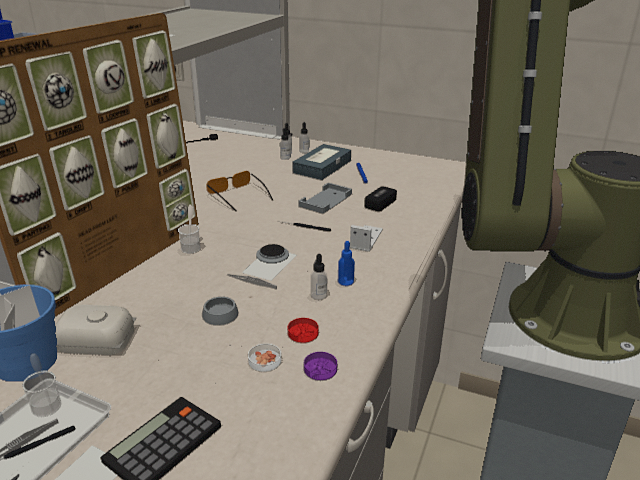

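Top view: dish (204,257), bottle (280,260), bracket (374,267) with its leg at the left end, brick (444,258), case (428,210), stand (319,208) and well (236,209). Next I zoom in and compute positions.

```bash
cat > h.py <<'E'
import numpy as np,cv2
from cell import manip
from scipy.spatial.transform import Rotation as R
def ray(info,uv):
    f=240/np.tan(np.radians(info["fovy"])/2)
    uv=np.atleast_2d(np.asarray(uv,float))
    c=np.c_[(uv[:,0]-info["cx"])/f,(uv[:,1]-info["cy"])/f,np.ones(len(uv))]
    return info["eye"],R.from_euler("xyz",info["orientation"]).apply(c)
def onz(info,uv,z):
    e,d=ray(info,uv); return e+d*((z-e[2])/d[:,2])[:,None]
E
python3 - <<'E'
from h import *
i=manip.camera_info("top"); p=cv2.imread("pics/top0.png"); d=np.load("pics/top0.npy")
e,r=ray(i,[[x,y] for y in range(480) for x in range(640)])
P=(e+r*d.reshape(-1,1)).reshape(480,640,3)
for n,(u,v) in dict(dish=(204,257),bottle=(280,260),leg=(358,267),foot=(380,267),brick=(444,258),case=(428,210),stand=(319,208),well=(236,209),bench=(340,290)).items():
    print(n,P[v,u].round(), onz(i,[u,v],0)[0].round())
cv2.imwrite("pics/c1.png",cv2.resize(p[185:300,180:480],(800,307),interpolation=cv2.INTER_CUBIC))
E
```

```text
dish [479. 333.   9.] [481. 335.   0.]
bottle [465. 120.  70.] [475. 124.   0.]
leg [451. -89.  51.] [459. -93.   0.]
foot [ 458. -153.    9.] [ 460. -154.    0.]
brick [ 482. -325.   32.] [ 487. -332.    0.]
case [ 623. -290.    2.] [ 624. -290.    0.]
stand [621.  18.  16.] [625.  17.   0.]
well [619. 251.   0.] [619. 251.   0.]
bench [394. -43.   2.] [394. -43.   0.]
```

View pics/c1.png

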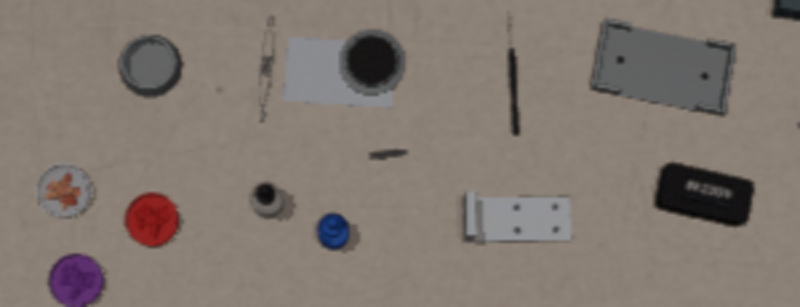

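Emit:
step_arm(
  series=[20,40,10,0,0,20,40,10,0,0,20,40,10,0,0,20,40,10,0,0,25,40,0,0,0,25,40,0,0,0,0,0,0,0,0,0,0,0,0,0],
)

```text
clock: 1.1
eef_pos: [348.4, -264.9, 270.3]
eef_rot: [-3.141, 0.0, 0.409]
wrist_force: [0.4, 0.1, 0.4]
finger_gap: 93.9
finger_force: 0.0
```

Run:
```python
from h import *
s=manip.read_state(); i=manip.camera_info("wrist"); p,d=manip.camera("wrist"); cv2.imwrite("pics/w1.png",p); np.savez("pics/w1.npz",d=d,**i)
print(s["eef_pos"],s["eef_rot"],s["clock"],i)
```

```text
[ 348.44129625 -264.91910906  270.32114018] [-3.14143042e+00  2.50124459e-04  4.09151160e-01] 1.1 {'fovy': 68.78039841381796, 'cx': 316.3310528070618, 'cy': 241.64315136175176, 'eye': array([ 423.51898182, -232.23027746,  424.39575996]), 'orientation': array([ 2.86268547e+00,  5.31356985e-04, -1.16116702e+00])}
```

View pics/w1.png

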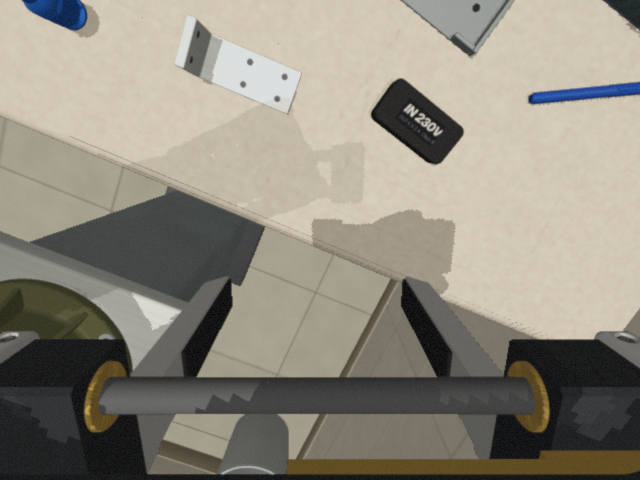

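Emit:
step_arm(
  series=[20,10,0,-0.08,0,20,10,0,-0.08,0,20,10,0,-0.08,0,20,5,0,-0.08,0,20,5,0,-0.09,0,15,5,0,0,0,0,0,0,0,0,0,0,0,0,0],
)

```text
clock: 2.15
eef_pos: [463.1, -220.0, 270.4]
eef_rot: [-3.142, 0.0, -0.001]
wrist_force: [-0.2, -0.0, -0.2]
finger_gap: 94.0
finger_force: 0.0
```

Run:
```python
from h import *
s=manip.read_state(); i=manip.camera_info("wrist"); p,d=manip.camera("wrist"); cv2.imwrite("pics/w2.png",p); np.savez("pics/w2.npz",d=d,**i)
print(s["eef_pos"],s["eef_rot"],s["clock"])
```

```text
[ 463.1127222  -220.04359186  270.40325442] [-3.14158029e+00  2.59986082e-04 -5.47454352e-04] 2.15
```

View pics/w2.png

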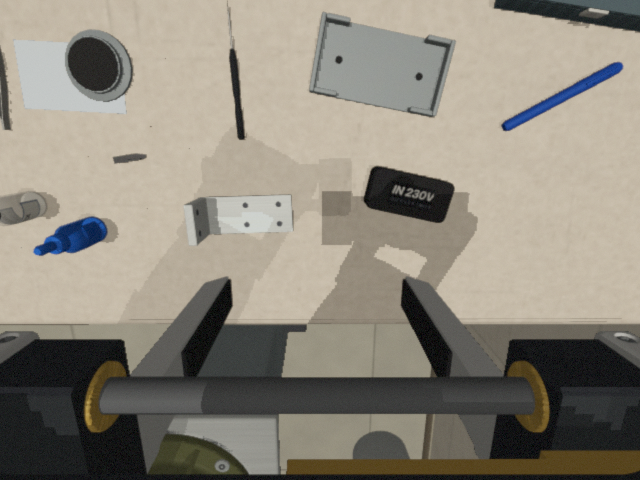

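Wrist view: case spans (310–455, 12–115), brick top about (410,193), bracket leg top about (192,222) with its foot right edge at x≈292, and stand (98,65). Segmenting by height in depth.

```bash
cat >> h.py <<'E'
def cloud(i,d):
    e,r=ray(i,[[x,y] for y in range(480) for x in range(640)])
    return (e+r*d.reshape(-1,1)).reshape(480,640,3)
def rect(P,box,lo,hi):
    x0,y0,x1,y1=box; Q=P[y0:y1,x0:x1].reshape(-1,3); Q=Q[(Q[:,2]>lo)&(Q[:,2]<hi)]
    c,s,a=cv2.minAreaRect(Q[:,:2].astype(np.float32))
    b=cv2.boxPoints((c,s,a)); u=b[1]-b[0]; v=b[2]-b[1]; L=u if np.linalg.norm(u)>np.linalg.norm(v) else v
    ang=np.degrees(np.arctan2(L[1],L[0]))%180
    return np.round(c,1),np.round(s,1),"long axis deg",round(float(ang),1),len(Q),"medz",np.round(np.median(Q[:,2]),1)
E
python3 - <<'E'
from h import *
z=np.load("pics/w2.npz"); P=cloud({k:z[k] for k in z.files},z["d"])
Z=P[...,2]; print("bench",np.median(Z[140:160,300:340]),np.std(Z[140:160,300:340]))
for n,b,lo,hi in [("case",(300,5,470,125),12,25),("brick",(355,155,465,235),20,35),("brickall",(355,155,465,235),8,35),("legtop",(170,180,310,260),51,60),("leg",(170,180,310,260),12,60),("bracket",(170,180,310,260),3.5,60),("standtop",(55,20,140,110),10,20)]:
    print(n,rect(P,b,lo,hi))
E
```

```text
bench -0.21509640065013969 29.962525030569672
case (array([ 621.8, -287.5]), array([142.1,  76.3]), 'long axis deg', 79.3, 1405, 'medz', np.float64(17.4))
brick (array([ 485.7, -325.4]), array([95. , 48.1]), 'long axis deg', 77.7, 3490, 'medz', np.float64(28.7))
brickall (array([ 485.7, -325.3]), array([95.1, 48.1]), 'long axis deg', 77.7, 3585, 'medz', np.float64(28.7))
legtop (array([457.5, -82.8]), array([45.8, 10.7]), 'long axis deg', 2.2, 414, 'medz', np.float64(54.8))
leg (array([457.6, -82.6]), array([45.9, 10.7]), 'long axis deg', 0.7, 909, 'medz', np.float64(47.8))
bracket (array([ 459.1, -133.3]), array([ 46. , 111.9]), 'long axis deg', 91.7, 3921, 'medz', np.float64(5.2))
standtop (array([623.7,  18.7]), array([55.2, 55.2]), 'long axis deg', 166.8, 2372, 'medz', np.float64(13.9))
```

Emit:
step_arm(
  series=[-1.5,34,-20,0.03,0.2,-1.5,34,-20,0,0.3,-1.5,34,-20,0,0.4,-1,35.3,-20,0,0.4,0,0,-30,0,0.4,0,0,-30,0,0.4,0,0,-30,0,0.4,0,0,-25,0,0.4,0,0,-15,0,0.4,0,0,0,0,0.4,0,0,0,0,0.4],
  squeeze=30,
)

```text
clock: 3.58
eef_pos: [458.5, -82.6, 61.3]
eef_rot: [3.141, -0.001, 0.029]
wrist_force: [-0.6, 0.2, 0.4]
finger_gap: 56.3
finger_force: 0.0
```

Run:
```python
from h import *
s=manip.read_state(); i=manip.camera_info("wrist"); p,d=manip.camera("wrist"); cv2.imwrite("pics/w3.png",p)
print(s["eef_pos"],s["eef_rot"],s["clock"],s["finger_gap"])
P=cloud(i,d); print(rect(P[:,:],(150,100,500,330),52,57))
```

```text
[458.5462052  -82.57305252  61.32128584] [ 3.14122238e+00 -1.25117231e-03  2.88020011e-02] 3.575 56.307178657895015
(array([464. , -80.7]), array([78.1, 34.4]), 'long axis deg', 79.4, 1517, 'medz', np.float64(54.7))
```

View pics/w3.png

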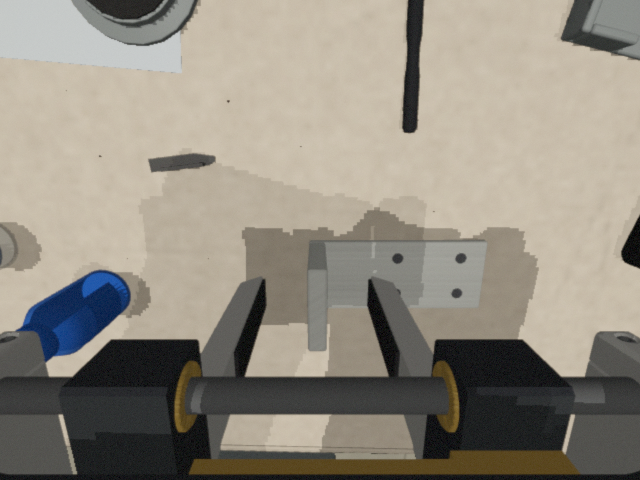

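The leg (column 317) sits centred between the fingers (inner tips at 262 and 370). Go down to z 44, close, and lift.

Emit:
step_arm(
  series=[-1,0,-9,0,0.5,0,0,-8.3,0,0.6,0,0,0,0,0.8,0,0,0,0,1,0,0,0,0,1,0,0,0,0,1,0,0,0,0,1,0,0,0,0,1],
  squeeze=30,
)

```text
clock: 4.62
eef_pos: [457.2, -82.4, 43.3]
eef_rot: [3.141, -0.0, 0.029]
wrist_force: [-0.2, -0.5, 2.9]
finger_gap: 9.9
finger_force: 30.0
```

Emit:
step_arm(
  series=[0,0,10,0,1,0,0,15,0,1,0,0,20,0,1,0,0,25,0,1,0,0,20,0,1,0,0,0,0,1,0,0,0,0,1],
)

```text
clock: 5.5
eef_pos: [456.8, -82.3, 132.8]
eef_rot: [-3.141, 0.001, 0.029]
wrist_force: [-0.2, -0.6, -0.7]
finger_gap: 9.9
finger_force: 30.0
```

Emit:
step_arm(
  series=[12,-10,0,-0.016,1,18,-15,0,-0.02,1,20,-18,0,-0.03,1,25,-22,0,-0.03,1,25,-22,0,-0.03,1,25,-20,0,-0.03,1,22,-20,0,-0.03,1,16.4,-13.2,0,-0.03,1,12,-10,0,0,1,0,0,-10,0,1,0,0,-15,0,1,0,0,-15,0,1,0,0,-10,0,1,0,0,0,0,1,0,0,0,0,1],
)

```text
clock: 7.38
eef_pos: [632.8, -232.6, 83.7]
eef_rot: [3.141, -0.001, -0.187]
wrist_force: [-0.0, 0.8, -0.7]
finger_gap: 9.8
finger_force: 30.0
```

Run:
```python
from h import *
s=manip.read_state(); i=manip.camera_info("wrist"); p,d=manip.camera("wrist"); cv2.imwrite("pics/w4.png",p)
np.savez("pics/w4.npz",d=d,**i)
print(s["eef_pos"],s["eef_rot"],s["clock"],s["finger_gap"])
```

```text
[ 632.77109548 -232.62391393   83.70702714] [ 3.14144665e+00 -8.71192776e-04 -1.87211139e-01] 7.375 9.84283215587018
```

View pics/w4.png

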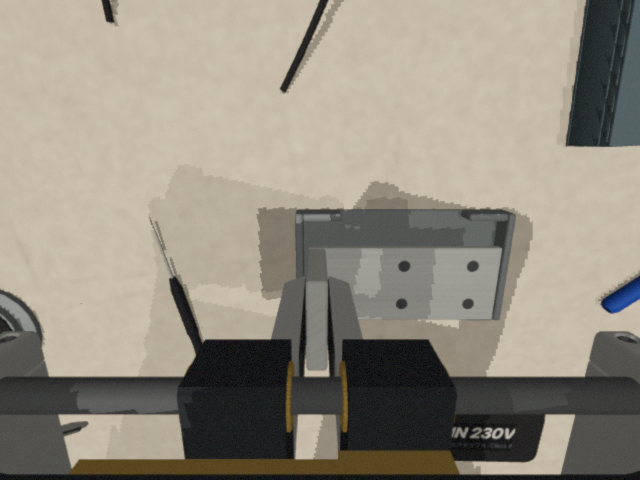

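Emit:
step_arm(
  series=[-0.6,0,-10,0,1,0,0,-10,0,1,0,0,-8,0,1,0,0,-5,0,1,0,0,-2.5,0,1,0,0,0,0,1,0,0,0,0,1],
)

```text
clock: 8.3
eef_pos: [632.0, -232.6, 47.8]
eef_rot: [3.142, -0.0, -0.187]
wrist_force: [0.8, 0.4, -0.9]
finger_gap: 9.5
finger_force: 30.0
```

Emit:
step_arm(
  series=[0,0,-0.5,0,1,0,0,0,0,1,0,0,0,0,0.9,0,0,0,0,0.8,0,0,0,0,0.75,0,0,0,0,0.75,0,0,15,0,0.75,0,0,25,0,0.75,0,0,30,0,0.7,0,0,30,0,0.5,-15,-10,20,0.1,0.4,-20,-15,20,0.18,0.4,-20,-15,20,0.18,0.4,-20,-15,0,0.18,0.4,-20,-15,0,0.18,0.4,-20,-15,0,0.18,0.4,-20,-7.5,0,0.18,0.4,-11.3,0,0,0.18,0.4,0,0,0,0.18,0.4,0,0,0,0,0.4],
)

```text
clock: 10.8
eef_pos: [485.6, -325.2, 208.2]
eef_rot: [3.141, 0.001, 1.352]
wrist_force: [0.2, -0.2, -0.3]
finger_gap: 56.0
finger_force: 0.0
```

Run:
```python
from h import *
s=manip.read_state(); i=manip.camera_info("wrist"); p,d=manip.camera("wrist"); cv2.imwrite("pics/w5.png",p)
np.savez("pics/w5.npz",d=d,**i)
print(s["eef_pos"],s["eef_rot"],s["clock"],s["finger_gap"])
```

```text
[ 485.62026694 -325.17858498  208.22726081] [3.14050949e+00 5.18735276e-04 1.35151685e+00] 10.8 56.01145800512908
```

View pics/w5.png

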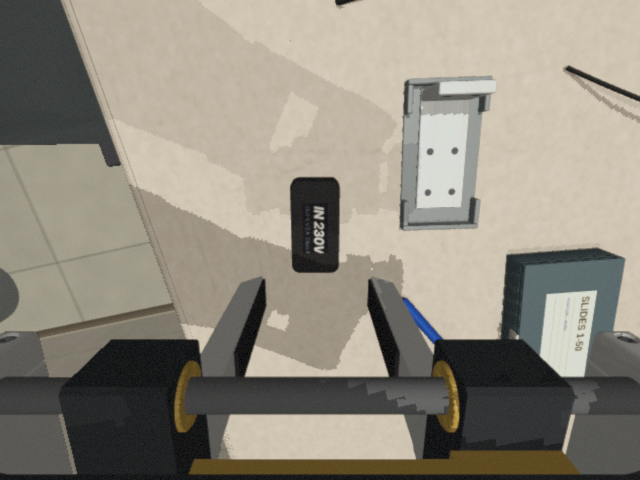

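Bracket lies flat in the case (case 402–495, 75–230; leg at the far end), and the brick is at (315,225), aligned with the fingers. Measuring once more.

Run:
```python
from h import *
z=np.load("pics/w5.npz"); P=cloud({k:z[k] for k in z.files},z["d"])
print("brick",rect(P,(270,160,350,285),22,35))
print("case",rect(P,(390,60,500,245),13,25))
print("leg",rect(P,(390,60,510,245),54,65)); print("foot",rect(P,(418,100,480,222),7,11.5))
```

```text
brick (array([ 485.7, -325.2]), array([94.8, 48. ]), 'long axis deg', 77.7, 4508, 'medz', np.float64(28.8))
case (array([ 621.8, -287.2]), array([142.3,  76.5]), 'long axis deg', 79.4, 1525, 'medz', np.float64(17.5))
leg (array([ 631.8, -231.4]), array([10.2, 46.5]), 'long axis deg', 169.1, 812, 'medz', np.float64(58.8))
foot (array([ 626.7, -294.6]), array([120.7,  59. ]), 'long axis deg', 81.6, 4993, 'medz', np.float64(8.9))
```

Emit:
step_arm(
  series=[0,0,-20,0.004,0.33,0,0,-30,0,0.33,0,0,-30,0,0.33,0,0,-30,0,0.33,0,0,-30,0,0.33,0,0,-20,0,0.33,0,0,-12,0,0.33,0,0,-6,0,0.33,0,0,-3,0,0.33,0,0,0,0,0.33,0,0,0,0,0.5,0,0,0,0,0.7,0,0,0,0,1,0,0,0,0,1,0,0,0,0,1,0,0,0,0,1],
  squeeze=35,
)

```text
clock: 12.85
eef_pos: [485.7, -325.1, 26.5]
eef_rot: [3.141, 0.0, 1.357]
wrist_force: [-2.2, 1.3, 5.5]
finger_gap: 48.0
finger_force: 35.0
```

Emit:
step_arm(
  series=[0,0,10,0,1,0,0,15,0,1,0,0,20,0,1,0,0,25,0,1,0,0,25,0,1,0,0,15,0,1,10,2,0,0,1,20,5,0,0.01,1,25,6,0,0.01,1,25,6,0,0.01,1,25,6,0,0,1,20,4,0,0,1,9.8,1.9,0,0,1,0,0,0,0,1,0,0,0,0,1],
)

```text
clock: 14.72
eef_pos: [619.9, -294.3, 135.9]
eef_rot: [-3.141, -0.0, 1.386]
wrist_force: [-0.3, 0.4, -1.6]
finger_gap: 47.3
finger_force: 35.0
```

Run:
```python
from h import *
s=manip.read_state(); i=manip.camera_info("wrist"); p,d=manip.camera("wrist"); cv2.imwrite("pics/w6.png",p)
np.savez("pics/w6.npz",d=d,**i)
print(s["eef_pos"],s["eef_rot"],s["clock"],s["finger_gap"])
```

```text
[ 619.9057233  -294.34427223  135.87860814] [-3.14102947e+00 -1.24163204e-04  1.38641384e+00] 14.725 47.32690953969093
```

View pics/w6.png

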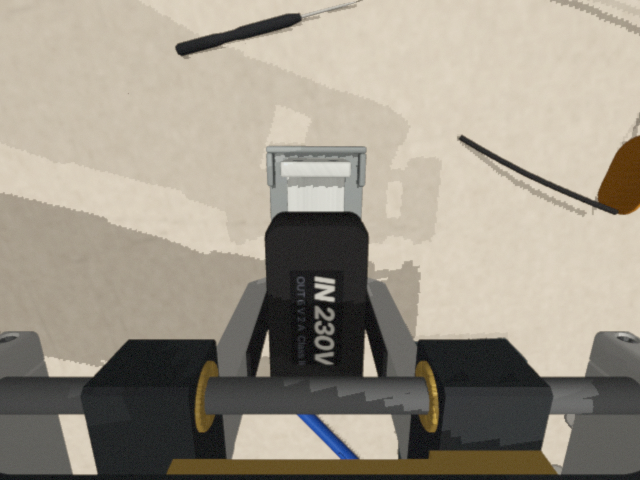

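Emit:
step_arm(
  series=[0.5,0,-15,0,1,0,0,-25,0,1,0,0,-25,0,1,0,0,-15,0,1,0,0,-8,0,1,0,0,-5,0,1,0,0,-4,0,1,0,0,-2.7,0,1,0,0,0,0,1,0,0,0,0,1],
)

```text
clock: 16.02
eef_pos: [621.0, -294.2, 36.7]
eef_rot: [3.141, 0.0, 1.387]
wrist_force: [1.5, -0.7, -1.9]
finger_gap: 47.6
finger_force: 35.0
```

Emit:
step_arm(
  series=[0,0,-1,0,1,0,0,0,0,1,0,0,0,0,0.5,0,0,0,0,0.4,0,0,0,0,0.38,0,0,0,0,0.38,0,0,0,0,0.38,0,0,15,0,0.38,0,0,25,0,0.38,0,0,30,0,0.38,0,0,35,0,0.38,0,0,40,0,0.38],
)

```text
clock: 17.52
eef_pos: [620.8, -294.1, 182.6]
eef_rot: [3.141, 0.0, 1.387]
wrist_force: [-0.5, -0.8, 0.1]
finger_gap: 58.1
finger_force: 0.0
```

Emit:
step_arm(
  series=[-10,25,40,-0.08,0.3,-15,40,30,-0.116,0.3,-15,40,20,-0.116,0.3,-15,40,0,-0.116,0.3,-15,40,0,-0.116,0.3,-15,40,0,-0.116,0.3,-15,40,0,-0.116,0.3,-15,40,0,-0.116,0.3,-15,40,0,-0.116,0.3,-15,40,0,-0.116,0.3,-15,40,0,-0.116,0.3,-15,40,0,-0.116,0.3,-6,29,0,-0.031,0.3,0,0,0,0,0.3,0,0,0,0,0.3],
)

```text
clock: 19.4
eef_pos: [440.0, 199.3, 271.0]
eef_rot: [-3.142, -0.001, 0.0]
wrist_force: [0.1, -0.0, 0.4]
finger_gap: 66.1
finger_force: 0.0
```

Run:
```python
from h import *
s=manip.read_state(); i=manip.camera_info("wrist"); p,d=manip.camera("wrist"); cv2.imwrite("pics/w7.png",p)
np.savez("pics/w7.npz",d=d,**i)
print(s["eef_pos"],s["eef_rot"],s["clock"],s["finger_gap"])
```

```text
[440.02998104 199.27670494 270.99685447] [-3.14154319e+00 -7.09418144e-04  3.97127102e-04] 19.4 66.06394706712346
```

View pics/w7.png

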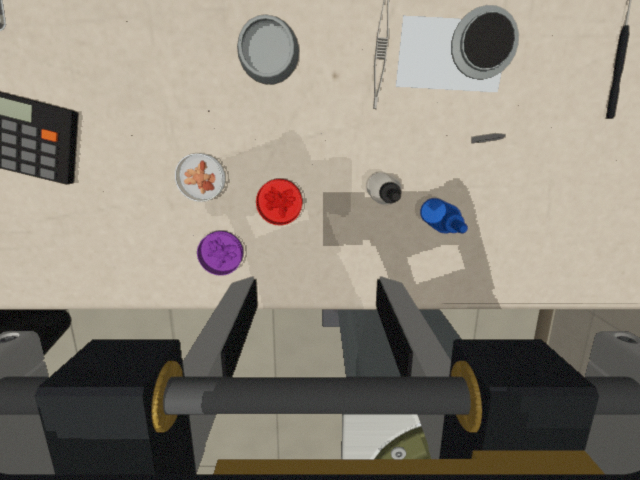

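Bottle at about (384,188), dish (203,176), red dish (280,201), purple dish (221,252), blue bottle (443,215), well (268,48), stand (485,42). Measuring them.

Run:
```python
from h import *
z=np.load("pics/w7.npz"); i={k:z[k] for k in z.files}; P=cloud(i,z["d"])
for n,b,lo,hi in [("bulb",(360,165,410,210),80,97),("body",(360,165,410,210),10,54),("bluebody",(415,190,475,240),10,54),("well rim",(230,8,305,90),20,26),("standtop",(450,5,520,80),12,17),("dish",(170,145,235,205),5,17),("dishrim",(170,145,235,205),13,17),("red",(250,172,310,230),5,17),("purple",(190,225,250,280),5,17)]:
    print(n,rect(P,b,lo,hi))
# circles by colour-independent cross-check: dish pixels centre ray at z=15
print(onz(i,[[203,176]],15))
```

```text
bulb (array([472.1, 125.1]), array([10.5, 10.5]), 'long axis deg', 34.9, 127, 'medz', np.float64(92.3))
body (array([472.7, 125.9]), array([30.7, 32.6]), 'long axis deg', 139.7, 409, 'medz', np.float64(48.6))
bluebody (array([441.9,  60. ]), array([27.3, 32.6]), 'long axis deg', 150.3, 576, 'medz', np.float64(42.7))
well rim (array([616. , 252.5]), array([58.3, 57.9]), 'long axis deg', 47.3, 698, 'medz', np.float64(21.7))
standtop (array([623.8,  20.3]), array([54.5, 54.4]), 'long axis deg', 11.9, 2292, 'medz', np.float64(13.7))
dish (array([481.7, 336.4]), array([54.7, 54.6]), 'long axis deg', 30.7, 991, 'medz', np.float64(10.4))
dishrim (array([481.7, 336.4]), array([54.6, 54.5]), 'long axis deg', 32.1, 247, 'medz', np.float64(14.7))
red (array([452.8, 244.5]), array([53.7, 54.9]), 'long axis deg', 134.6, 856, 'medz', np.float64(10.3))
purple (array([388.7, 319.7]), array([54.1, 54.9]), 'long axis deg', 134.5, 909, 'medz', np.float64(10.2))
[[483.18060947 331.13573031  15.        ]]
```

Emit:
step_arm(
  series=[8,-18,0,0,0.35,8,-18,0,0,0.4,8,-18,-20,0,0.45,8.5,-19.8,-30,0,0.45,0,0,-30,0,0.45,0,0,-30,0,0.45,0,0,-20,0,0.45,0,0,0,0,0.45,0,0,0,0,0.45],
)

```text
clock: 20.58
eef_pos: [472.9, 125.6, 141.5]
eef_rot: [-3.141, -0.001, -0.001]
wrist_force: [-0.1, -0.4, -0.2]
finger_gap: 51.4
finger_force: 0.0
```

Run:
```python
from h import *
s=manip.read_state(); i=manip.camera_info("wrist"); p,d=manip.camera("wrist"); cv2.imwrite("pics/w8.png",p)
np.savez("pics/w8.npz",d=d,**i)
print(s["eef_pos"],s["eef_rot"],s["clock"],s["finger_gap"])
P=cloud(i,d); print(rect(P,(290,200,345,330),80,98),rect(P,(280,150,360,330),10,54))
P=cloud(manip.camera_info("top"),np.load("pics/top0.npy"))
m=(P[...,2]>40)&(P[...,0]>520)&(P[...,0]<1000)
for y in range(-50,400,50):
    q=P[m&(abs(P[...,1]-y)<25)]; print(y,q[q[:,0].argmin()].round() if len(q) else None, q[:,2].max().round())
```

```text
[472.93810303 125.62775088 141.46705897] [-3.14140871e+00 -1.23544513e-03 -7.69214428e-04] 20.575 51.41234155744658
(array([472.5, 124.7]), array([10.1, 10.3]), 'long axis deg', 91.7, 298, 'medz', np.float64(92.2)) (array([475.1, 124.7]), array([27.2, 32.5]), 'long axis deg', 90.2, 885, 'medz', np.float64(47.5))
-50 [841. -26.  81.] 476.0
0 [832.  21.  79.] 483.0
50 [777.  64.  52.] 484.0
100 [784.  76.  42.] 481.0
150 [852. 145. 217.] 483.0
200 [863. 178.  47.] 484.0
250 [865. 255. 255.] 482.0
300 [873. 276. 230.] 484.0
350 [725. 371.  49.] 549.0
```

View pics/w8.png

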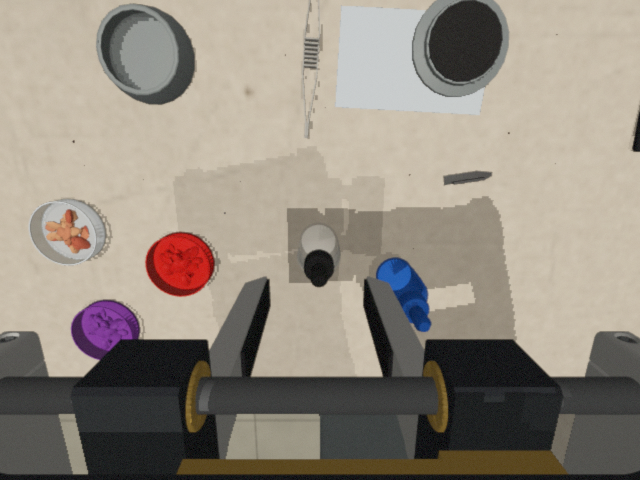

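The bottle (320,260) is centred between the fingers and the blue one is clear. Descend, grip and lift.

Emit:
step_arm(
  series=[-0.3,-0.7,-20,0,0.45,0,0,-25,0,0.45,0,0,-25,0,0.45,0,0,-15,0,0.45,0,0,-8.5,0,0.45,0,0,0,0,0.45,0,0,0,0,0.6,0,0,0,0,0.8,0,0,0,0,1,0,0,0,0,1,0,0,0,0,1,0,0,0,0,1],
  squeeze=20,
)

```text
clock: 22.12
eef_pos: [472.4, 125.4, 47.4]
eef_rot: [-3.141, -0.001, -0.0]
wrist_force: [-1.1, 0.5, 4.4]
finger_gap: 32.6
finger_force: 20.0
```

Emit:
step_arm(
  series=[0,0,10,0,1,0,0,20,0,1,0,0,25,0,1,0,0,15,0,1,10,9,0,0,1,15,14,0,0,1,20,18,0,0,1,25,22,0,0,1,25,22,0,0,1,20,18,0,0,1,15,13,0,0,1,9,8,0,0,1,4.5,3,0,0,1,0,0,0,0,1,0,0,0,0,1],
)

```text
clock: 24.0
eef_pos: [615.4, 252.1, 116.7]
eef_rot: [3.141, 0.0, -0.0]
wrist_force: [-1.4, 0.4, 0.3]
finger_gap: 32.5
finger_force: 20.0
```

Run:
```python
from h import *
s=manip.read_state(); i=manip.camera_info("wrist"); p,d=manip.camera("wrist"); cv2.imwrite("pics/w9.png",p)
np.savez("pics/w9.npz",d=d,**i)
print(s["eef_pos"],s["eef_rot"],s["clock"],s["finger_gap"])
P=cloud(i,d); print(rect(P,(200,120,440,335),19,25))
```

```text
[615.41053515 252.1425156  116.71698304] [ 3.14146287e+00  3.75263614e-04 -3.62240242e-04] 24.0 32.48057166322476
(array([621.7, 252.4]), array([58.7, 49. ]), 'long axis deg', 89.2, 953, 'medz', np.float64(21.5))
```

View pics/w9.png

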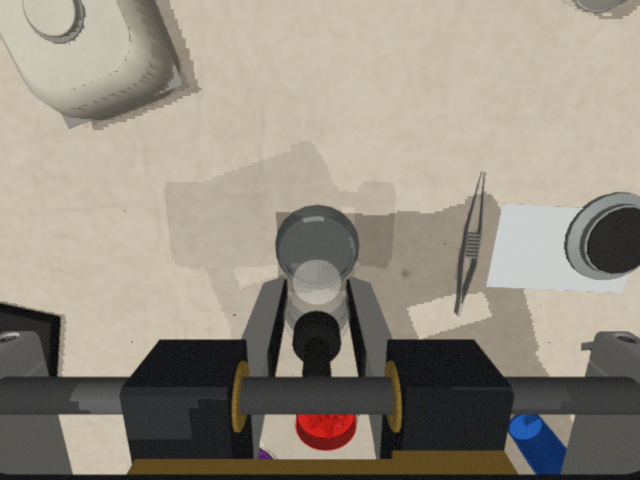

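Emit:
step_arm(
  series=[1,0.3,-10,0,1,0,0,-20,0,1,0,0,-15,0,1,0,0,-10,0,1,0,0,-6,0,1,0,0,-3,0,1,0,0,-1,0,1,0,0,0,0,1,0,0,0,0,1],
)

```text
clock: 25.18
eef_pos: [616.7, 252.7, 52.3]
eef_rot: [-3.141, -0.0, -0.0]
wrist_force: [-0.5, 0.0, -0.3]
finger_gap: 32.1
finger_force: 20.0
```

Emit:
step_arm(
  series=[0,0,-0.9,0,1,0,0,0,0,1,0,0,0,0,0.6,0,0,0,0,0.5,0,0,0,0,0.5,0,0,0,0,0.5,0,0,10,0,0.5,0,0,20,0,0.5,0,0,30,0,0.5,0,0,30,0,0.5,0,0,20,0,0.4,-25,16,10,0,0.3,-25,16,0,0,0.22,-25,16,0,0,0.22,-25,16,0,0,0.22,-20,12,-10,0,0.22,-15,7.5,-20,0,0.22,0,0,-20,0,0.22,0,0,0,0,0.22,0,0,0,0,0.22],
)

```text
clock: 27.68
eef_pos: [482.1, 336.2, 122.1]
eef_rot: [-3.141, -0.001, -0.0]
wrist_force: [0.6, 0.9, -0.6]
finger_gap: 73.4
finger_force: 0.0
```

Run:
```python
from h import *
s=manip.read_state(); i=manip.camera_info("wrist"); p,d=manip.camera("wrist"); cv2.imwrite("pics/w10.png",p)
np.savez("pics/w10.npz",d=d,**i)
print(s["eef_pos"],s["eef_rot"],s["clock"],s["finger_gap"])
P=cloud(i,d); print(rect(P,(270,150,370,330),13,17)); 
p,d=manip.camera("top"); cv2.imwrite("pics/t2.png",p)
```

```text
[482.08770746 336.22030536 122.137992  ] [-3.14101696e+00 -9.60816873e-04 -4.51105063e-04] 27.675 73.380572600241
(array([460.1, 336. ]), array([97.4, 54.9]), 'long axis deg', 1.7, 535, 'medz', np.float64(14.7))
```

View pics/w10.png

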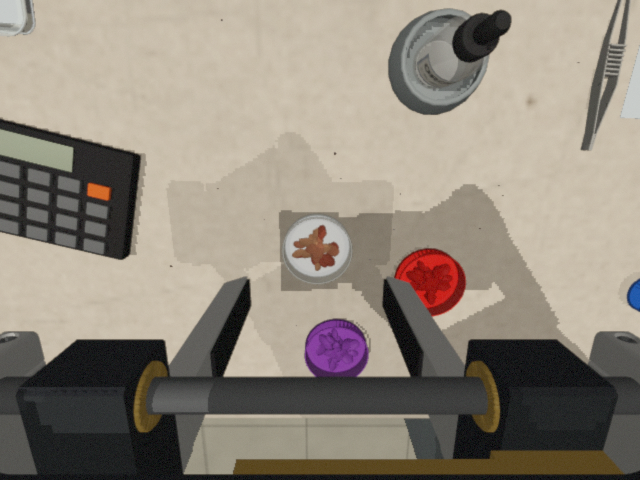

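The dish (317,248) is centred between the fingers, with the red and purple ones clear; the bottle stands upright in the well (437,55). Descend and grip.

Emit:
step_arm(
  series=[-0.5,0,-20,0,0.22,0,0,-25,0,0.22,0,0,-25,0,0.22,0,0,-15,0,0.22,0,0,-7,0,0.22,0,0,-3.6,0,0.22,0,0,0,0,0.22,0,0,0,0,0.35,0,0,0,0,0.5,0,0,0,0,0.8,0,0,0,0,1,0,0,0,0,1,0,0,0,0,1],
  squeeze=15,
)

```text
clock: 29.4
eef_pos: [481.3, 336.2, 25.8]
eef_rot: [-3.141, -0.0, -0.0]
wrist_force: [-0.7, -1.1, 5.3]
finger_gap: 54.4
finger_force: 15.0
```

Emit:
step_arm(
  series=[0,0,10,0,1,0,0,20,0,1,0,0,25,0,1,0,0,25,0,1,0,0,15,0,1,6,-12,0,0,1,9,-20,0,0,1,14,-30,0,0,1,14,-32,0,0,1,14,-32,0,0,1,14,-32,0,0,1,14,-32,0,0,1,14,-32,0,0,1,14,-32,0,0,1,12,-30,0,0,1,9,-20,0,0,1,8,-11.5,0,0,1,0,0,0,0,1,0,0,0,0,1],
)

```text
clock: 31.78
eef_pos: [622.9, 21.4, 120.3]
eef_rot: [-3.141, 0.0, 0.001]
wrist_force: [-0.9, -0.1, -0.1]
finger_gap: 54.4
finger_force: 15.0
```

Run:
```python
from h import *
s=manip.read_state(); i=manip.camera_info("wrist"); p,d=manip.camera("wrist"); cv2.imwrite("pics/w11.png",p)
np.savez("pics/w11.npz",d=d,**i)
print(s["eef_pos"],s["eef_rot"],s["clock"],s["finger_gap"])
P=cloud(i,d); print(rect(P,(200,120,440,335),11,17),rect(P,(200,120,440,335),3.5,17))
```

```text
[622.86182759  21.40918251 120.27526365] [-3.14148079e+00  3.83199575e-04  6.22999652e-04] 31.775 54.397148391442265
(array([633.8,  18.7]), array([55.1, 36. ]), 'long axis deg', 86.5, 2129, 'medz', np.float64(13.7)) (array([634.1,  18.5]), array([70.9, 51.1]), 'long axis deg', 86.5, 3736, 'medz', np.float64(12.5))
```

View pics/w11.png

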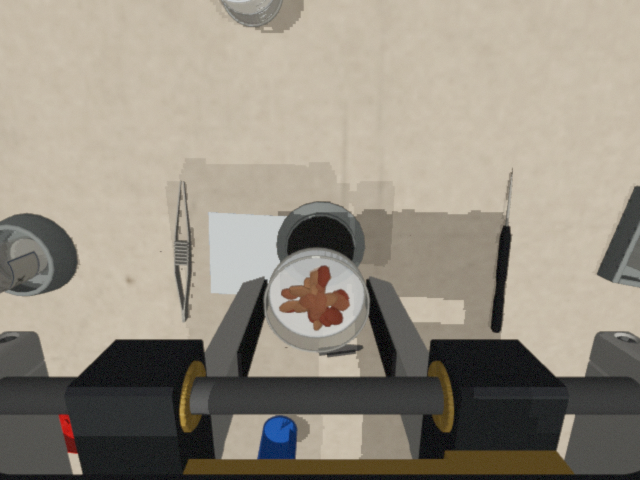

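Run:
```python
from h import *
from scipy.optimize import least_squares
z=np.load("pics/w11.npz"); P=cloud({k:z[k] for k in z.files},z["d"])
def fit(box,lo,hi,r,low=False):
    x0,y0,x1,y1=box; Q=P[y0:y1,x0:x1].reshape(-1,3); Q=Q[(Q[:,2]>lo)&(Q[:,2]<hi)]
    m=Q.mean(0); E=[]
    for a in np.radians(np.arange(-30 if not low else 0,211 if not low else 360,5)):
        pass
    ys=np.arange(m[1]-r*.8,m[1]+r*.8,3)
    for y in ys:
        q=Q[abs(Q[:,1]-y)<1.5]
        if len(q): E.append([q[:,0].max(),y])
    E=np.array(E)
    s=least_squares(lambda c:np.hypot(E[:,0]-c[0],E[:,1]-c[1])-r,[E[:,0].max()-r,m[1]],loss="soft_l1"); return s.x.round(1),np.abs(s.fun).mean().round(2),len(Q)
print("table",fit((250,180,390,335),11,17,28)); print("foot",fit((250,180,390,335),3.5,17,36))
print("dish",fit((250,235,390,360),103,112,27.5), rect(P,(250,235,390,360),90,115))
```

```text
table (array([623.9,  18.7]), np.float64(0.26), 2129)
foot (array([623.8,  19.1]), np.float64(0.24), 3736)
dish (array([623.6,  21.9]), np.float64(0.32), 3797) (array([625.5,  25.4]), array([63.3, 56. ]), 'long axis deg', 59.3, 9407, 'medz', np.float64(101.4))
```

Emit:
step_arm(
  series=[0.5,-2.7,-15,0,1,0,0,-20,0,1,0,0,-20,0,1,0,0,-13,0,1,0,0,-7,0,1,0,0,-3.5,0,1,0,0,-1,0,1,0,0,0,0,1,0,0,0,0,1],
)

```text
clock: 32.95
eef_pos: [623.8, 17.9, 41.3]
eef_rot: [3.142, -0.001, -0.0]
wrist_force: [0.9, 0.3, 0.2]
finger_gap: 54.1
finger_force: 15.0
```

Emit:
step_arm(
  series=[0,0.7,-0.8,0,1,0,0,-0.6,0,1,0,0,0,0,1,0,0,0,0,1],
)

```text
clock: 33.45
eef_pos: [623.7, 18.7, 39.8]
eef_rot: [-3.142, -0.0, -0.0]
wrist_force: [-2.2, 0.9, 4.7]
finger_gap: 54.1
finger_force: 15.0
```

Contact. Release, retreat, and check.

Emit:
step_arm(
  series=[0,0,0,0,0.38,0,0,0,0,0.34,0,0,0,0,0.3,0,0,0,0,0.25,0,0,0,0,0.25,0,0,0,0,0.25,0,0,10,0,0.25,0,0,25,0,0.25,0,0,30,0,0.25,0,0,35,0,0.25,-20,0,35,0,0.25,-30,0,35,0,0.25,-40,0,30,0,0.25,-40,0,20,0,0.25,-30,0,0,0,0.25,0,0,0,0,0.25,0,0,0,0,0.25],
)

```text
clock: 35.58
eef_pos: [464.1, 18.6, 260.0]
eef_rot: [3.142, -0.001, -0.0]
wrist_force: [0.5, -0.3, -0.3]
finger_gap: 70.1
finger_force: 0.0
```

Run:
```python
from h import *
s=manip.read_state(); i=manip.camera_info("wrist"); p,d=manip.camera("wrist"); q,_=manip.camera("side")
cv2.imwrite("pics/fin.png",np.vstack([cv2.resize(p[:200],(800,250)),cv2.resize(q[110:340,130:450],(480,345),interpolation=cv2.INTER_CUBIC).copy() if 0 else cv2.copyMakeBorder(cv2.resize(q[110:340,150:450],(456,350),interpolation=cv2.INTER_CUBIC),0,0,0,344,cv2.BORDER_CONSTANT)]))
P=cloud(i,d); print(s["eef_pos"],s["clock"])
np.savez("pics/wf.npz",d=d,**i)
print(rect(P,(220,20,420,230),23,32),rect(P,(220,20,420,230),11,17),rect(P,(440,0,640,230),30,45),rect(P,(440,0,640,230),13,25))
```

```text
[464.14548902  18.61199424 260.00070463] 35.575
(array([549.4,  29.1]), array([ 54.8, 204.4]), 'long axis deg', 172.8, 928, 'medz', np.float64(26.0)) (array([548.8,  28.9]), array([ 54. , 204.5]), 'long axis deg', 172.4, 1018, 'medz', np.float64(16.0)) (array([ 626.5, -267.9]), array([86.5, 48.2]), 'long axis deg', 80.1, 3207, 'medz', np.float64(37.6)) (array([ 624.8, -274.2]), array([117.6,  77. ]), 'long axis deg', 79.4, 1539, 'medz', np.float64(17.4))
```

View pics/fin.png

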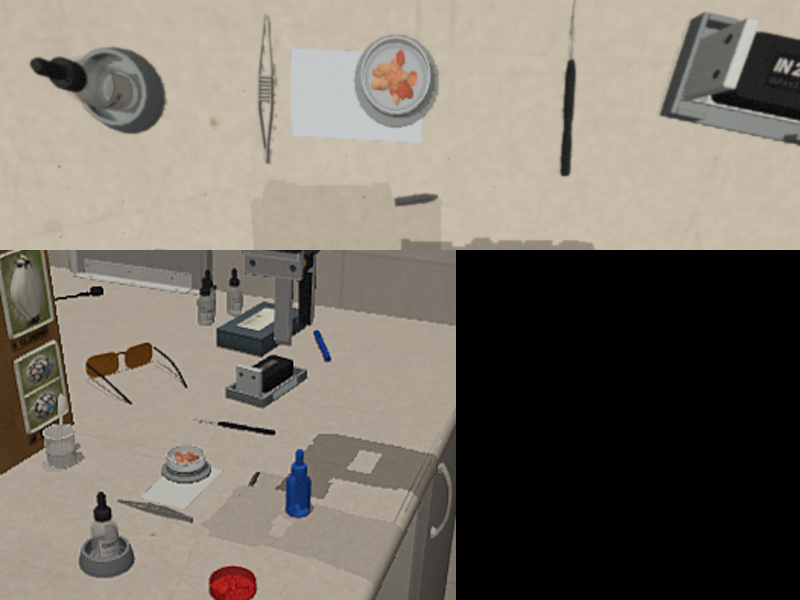

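All four are in place: bottle upright in the well, dish on the stand, brick on the bracket's foot (top at 37.6 mm, 38 expected). One check of the dish's centring from the saved data.

Run:
```python
from h import *
z=np.load("pics/wf.npz"); P=cloud({k:z[k] for k in z.files},z["d"])
b=(270,15,360,112)
print("dish",rect(P,b,22,32),"foot",rect(P,b,3.5,32))
```

```text
dish (array([623.7,  19.8]), array([54. , 54.7]), 'long axis deg', 179.8, 1067, 'medz', np.float64(25.3)) foot (array([623.8,  19.2]), array([71. , 70.9]), 'long axis deg', 48.9, 3874, 'medz', np.float64(16.7))
```

Centred to within 1 mm. Handing in.

```bash
python3 -c "
from cell import manip
print(manip.sign_off())"
```

```text
the job is handed in; nothing more can be done
None
```

The job is handed in at about 36 s: the bracket is flat in the case with the brick on its foot, the front dropper bottle is upright in the well, and the petri dish is centred on its stand to within about 1 mm.

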